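# Walk the die block square to the drilling-jig fence

## Robot

A 6-joint arm with a two-finger parallel gripper is mounted at the origin on a cart in front of the work surface, level with it; the furniture and walls round the work are solid. World frame = base frame: x ahead of the robot, y to its left, z up, the work surface at z = 0. Lengths are in m, angles in rad, forces in N, time in s.
With the tool pointing down it reaches from about 0.4 to 0.825 m from the base axis. Payload 7 kg.
Tool frame: the origin (TCP) lies at the very end of the fingers, on their centre line; the grasp point (between the pads) lies 19 mm behind it; y points along the fingers, x is the direction in which the jaws open and shut, and the axes are right-handed (so a half turn about y gives the same grasp; the last joint's range is limited). The gripper opens to 88 mm and grips with 3 to 60 N. Pads are 19 mm wide; open, the fingers measure 130 mm over their backs; the gripper's body (78 mm by 193 mm) begins 47 mm behind the grasp point.
Start: joints at [0.288, 0.359, 0.012, 0, -1.224, -0.288], TCP at [0.675, -0, 0.227] pointing down, gripper open.
Joint ranges: [-3.07, 3.07], [-1.43, 2.12], [-1.02, 1.25], [-3.03, 1.67], [-3.05, -0], [-3.03, 3.03]. Speed limits (rad/s): [2.39, 2.39, 3.01, 3.14, 3.14, 3.14].

## Interface

Orientations are given as [roll, pitch, yaw] about the fixed x, y, z axes, in that order (R = Rz(yaw) Ry(pitch) Rx(roll)).
In Python, from station import arm gives the robot as it stands.
- The arm moves only by the tool move_arm, never from a script. Its arguments are lists of equal length, an entry for each row: "jaw": the closure, from 0 (fully open) to 1 (shut); "offset": the shift along the tool's x, y, z in m, a list of three; "roll": the turn about the tool's y in rad. In form: {"jaw": [jaw, ...], "offset": [[dx, dy, dz], ...], "roll": [roll, ...]}. A call has 1 to 5 rows; each row shifts and turns the commanded pose from where the row before left it, along the tool's axes as they then stand; what a row does not reach is not made up. A row lasts 1/8 s, in which the tool goes at most 62.5 mm and 10.7 degrees, less where a joint would pass 70% of its speed; a pose out of reach is approached as far as the arm can. A call is refused whole if a number of a shift passes 0.0625 or a number of a turn 0.188, either way. A call with a gripper value outside its range is refused whole. The fingers move at their own pace and stop on an object; "grip_force" is the grip in N (left out, the last holds). Time passes only in rows, so rows that do not move let the fingers close. It gives the time, the measured TCP pose, the force and the opening at its end, in the units of the state.
- arm.get_state(): the state, without advancing time (a new reading comes with each control period).
- arm.grab_frame(name): name is "scene" or "side" or "wrist"; returns a dict with "pixels" (400x640x3 uint8, blue, green, red), "fovy" (degrees; the focal length in pixels is half the picture's height over the tangent of half this angle, whatever the lens; pixels are square), "cx", "cy" (the principal point, pixels), "position" and "attitude" of the camera in the world; the wrist camera has in their place "hand_eye" (4x4, takes a point from camera to tool coordinates, whose origin is the TCP and whose axes are the tool frame's). Camera axes: x right, y down, z forward; pixel columns grow to the right and rows downward; lengths in m; the calibration is good to about 2 mm. A picture is of the moment at which its call begins: read the wrist's pose just before it. There is no depth.
- arm.job_done(): hands the job in, once; it reports no verdict.
Trained networks look in a picture, given as the dict that the camera call returned (one of the last four; its "shot" number tells which), for a name from the list of things; names that differ only in an ending like _2 or _b are one class to them, and where a whole thing is asked for, a point or a joint stands for the part that bears it (a point fixed in the world has none). Each returns a list of dicts, best first, with "p" (0 to 1); they miss things now and then, are a little off and sometimes report something else, mostly with a low value. They report only what shows in the picture. A call takes as long as a camera call.
- arm.recognise(picture, thing): "position" ([x, y, z] in m, in world coordinates, good to about 4 mm: the middle of the surface that is visible of it).
- arm.landmark_of(picture, thing): "position" ([x, y, z] in m, in world coordinates, good to about 4 mm: a listed point, or the origin of a listed thing).
The state is a dict: "t": time; "q": joint angles; "qd": joint speeds; "joint_efforts": joint torques, N m; "eef_pos": TCP position; "ee_rot": TCP orientation; "force": force on the tool from outside, world axes, zero at the start; "moment": the same for the moment, N m; "width": finger opening in m.
Only numpy, scipy, OpenCV 4.12 (cv2) and the standard library are available. Lean on these libraries where they do the work, as an engineer would, in place of code of your own. Each camera call takes 0.05 s, during which the arm holds its last target.

## Task

Make the heavy die block ready for drilling: with the fingertips push its corners in turn to walk it round on the jig board until its plain long face lies flat along the aluminium fence, and push it along the fence up to the steel end stop. Swing the steel bar shut behind it by pushing it round against its lug. Only push: the block stays flat on the board and is never lifted or tipped, and the bolt, pencil, clamp and jar round the jig stay where they are.

Things in the scene. Friction and masses are not known exactly. Their poses are not given: they have to be found in the camera images.
- jig: Drilling jig fixed to the bench: plywood board, top face 12 mm above this origin. Origin at bench level, below the corner where fence face and end-stop face meet. Own x points from the robot's side to the fence, y left along the fence, z up. Board: x -255 to +35, y -85 to +200 mm. Seated, the block has its centre at x -48, y +68 mm and its axes along the jig's.
- seat_corner (a point): Corner of fence face and stop face, at the board's top; axes as the jig's. Fence: aluminium angle, its flat face is the plane x = 0 from y -15 to +180 mm, 40 mm high. End stop: steel block at the fence's right end, its face is the plane y = 0 from x -51 to 0, 28 mm high (screw heads to 36 mm); it lies at y -20 to 0.
- die_block: Mould half, cast aluminium, on the jig board: 96 mm along own x, 136 along own y, 50 high, 1.2 to 2 kg, 6 to 15 N to slide. Origin: centre of underside. Its plain flat long face (own x = +48 mm) goes to the fence; the opposite one has two dark panels and a notch in its top edge. Starts 0.6 to 1.15 rad counter-clockwise (from above) of its seated yaw, its centre 75 to 90 mm short.
- face_left (a point): Lower left end of the block's plain long face (own x +48, y +68 mm, underside).
- face_right (a point): Lower right end of the block's plain long face (own x +48, y -68 mm, underside): it ends in the corner of fence and stop.
- bar (a joint): Angle of the steel swing bar (rad): 0 = shut, lying along jig +y behind the seated block, against its lug (its block side then at jig x -99.5 mm). Grows counter-clockwise from above: at 1.57 it points to jig -x, at its limit 2.3 to the right and towards the robot. It stays where left (2 N at the tip moves it). 16 mm wide, 150 mm from pivot to end, 21 to 43 mm above the bench.
- bar_pivot (a point): Point on the bar's pivot axis, 32 mm above the bench, at the middle of the bar's height; the pivot's nut rises to 53 mm above the bench. In the jig's frame at x = -107.5, y = -42 mm.
- bar_tip (a point): Point at the free end of the bar, on its centre line, half-way up, 150 mm from the pivot.
- hex_bolt: Loose steel bolt, 66 mm long, lying on the bench right of the jig; to be left alone.
- carpenter_pencil: Loose carpenter's pencil, 170 mm long, lying on the bench right of the jig; to be left alone.
- c_clamp: Blue C-clamp, 151 x 140 mm, 22 mm high, lying left of the jig; to be left alone.
- screw_jar: Clear jar of screws with a black cap, 60 mm across, 76 mm high, standing left of the jig; to be left alone.

How it is judged:
At the end, for the whole second after the job is handed in: Both ends of the block's plain long face are within 4 mm of the fence, its right end is within 6 mm of the end stop, the bar is shut behind it (within 0.06 rad of its lug), and the block rests flat and still (x of each of face_left, face_right in the frame of jig above -0.004 m and y of face_right in the frame of jig below 0.006 m and value of joint bar below 0.06 rad and linear speed of die_block below 0.01 m/s and angle between die_block's own z axis and vertical below 0.03 rad); the robot touches nothing.
It fails at once if the block is lifted off the board (z of die_block in the frame of jig above 0.02 m).
It fails at once if the block is tipped (angle between die_block's own z axis and vertical above 0.1 rad).
It fails at once if a bystander is disturbed (distance of any of hex_bolt, carpenter_pencil, c_clamp, screw_jar from where it was at the start of the episode above 0.02 m).
It also fails if it takes over 72 s, if anything falls off the work surface, if the arm or the gripper's body presses on something with over 40 N, if the wrist force passes 120 N, or if a joint passes its speed limit or range.

## Working session

There is one attempt and no reset: what is moved stays moved. The work goes in short steps, Python scripts to look and compute and a tool call to move; the robot and the scene stay as the last step left them, time stands still between calls to the robot, and variables do not carry over. Pictures are saved under pics/ and viewed, and the job is handed in when it is done.

Besides the shell and the picture viewer there is one more tool, called after "Request:" by a JSON object that holds its "name" and its "arguments". move_arm: Moves the arm, as the interface text tells. Its arguments: {"type":"object","properties":{"jaw":{"type":"array","items":{"type":"number"}},"offset":{"type":"array","items":{"type":"array","items":{"type":"number"}}},"roll":{"type":"array","items":{"type":"number"}},"grip_force":{"type":"number"}},"required":["jaw","offset","roll"]}

```bash
ls; mkdir -p pics; cat > h.py <<'E'
import numpy as np,cv2
from station import arm
from scipy.spatial.transform import Rotation as R
E
python3 - <<'E'
from h import *
s=arm.get_state(); print(s)
for n in ["scene","side"]:
    f=arm.grab_frame(n); cv2.imwrite(f"pics/{n}0.png",f["pixels"])
    print(n,{k:v for k,v in f.items() if k!="pixels"})
    for t in ["jig","seat_corner","die_block","face_left","face_right","bar_pivot","bar_tip"]:
        print(t,[(np.round(d["position"],4),round(d["p"],2)) for d in arm.landmark_of(f,t)][:2])
    for t in ["hex_bolt","carpenter_pencil","c_clamp","screw_jar"]:
        print(t,[(np.round(d["position"],4),round(d["p"],2)) for d in arm.landmark_of(f,t)][:1])
E
```

```text
pics
{'t': 0.0, 'q': array([ 2.88131213e-01,  3.59406958e-01,  1.10458442e-02, -3.45923834e-04,
       -1.22412972e+00, -2.88091182e-01]), 'qd': array([-4.15359238e-04, -1.27365494e-03,  3.93519037e-05,  1.48967564e-03,
       -7.60714184e-04,  2.29373849e-04]), 'joint_efforts': array([-8.00930356e-04, -5.82726967e+01,  2.93058443e+01,  6.99745238e+00,
        6.93249181e-03, -2.06530804e-04]), 'eef_pos': array([ 6.74492731e-01, -1.30204851e-05,  2.25604826e-01]), 'ee_rot': array([-1.57062662e+00, -1.71707341e-03,  3.14151473e+00]), 'force': array([-0.03750407, -0.52928447,  0.24633016]), 'moment': array([ 0.02055194,  0.0310367 , -0.02834267]), 'width': 0.08782713883912019}
scene {'fovy': 45.560143958686666, 'cx': 321.5331828394956, 'cy': 202.33063750675748, 'position': array([ 0.15902255, -0.79665441,  0.86663928]), 'attitude': array([-2.46059954,  0.01143803, -0.60049291]), 'shot': 1}
jig [(array([ 0.6322, -0.2935,  0.0009]), 0.86), (array([ 0.444 , -0.5539,  0.0008]), 0.38)]
seat_corner [(array([ 0.6318, -0.2942,  0.0086]), 0.94)]
die_block [(array([ 0.5022, -0.2159,  0.0101]), 0
[... 625 characters left out ...]
 'shot': 2}
jig [(array([ 0.6305, -0.2977, -0.0028]), 0.8)]
seat_corner [(array([ 0.6221, -0.2931,  0.0105]), 0.91)]
die_block [(array([ 0.4948, -0.2158,  0.0118]), 0.69)]
face_left [(array([ 0.4618, -0.1394,  0.013 ]), 0.88), (array([ 0.5782, -0.5155, -0.0032]), 0.43)]
face_right [(array([ 0.5793, -0.5155, -0.0051]), 0.72), (array([ 0.5769, -0.2069,  0.0143]), 0.7)]
bar_pivot [(array([ 0.5299, -0.3487,  0.0284]), 0.7)]
bar_tip [(array([ 0.3753, -0.34  ,  0.0308]), 0.92)]
hex_bolt [(array([ 0.5799, -0.5156, -0.0015]), 0.38)]
carpenter_pencil [(array([ 0.4421, -0.5554,  0.0022]), 0.43)]
c_clamp [(array([ 0.4208,  0.0487, -0.0029]), 0.78)]
screw_jar [(array([ 0.5903, -0.0033, -0.0026]), 0.61)]
```

View pics/scene0.png

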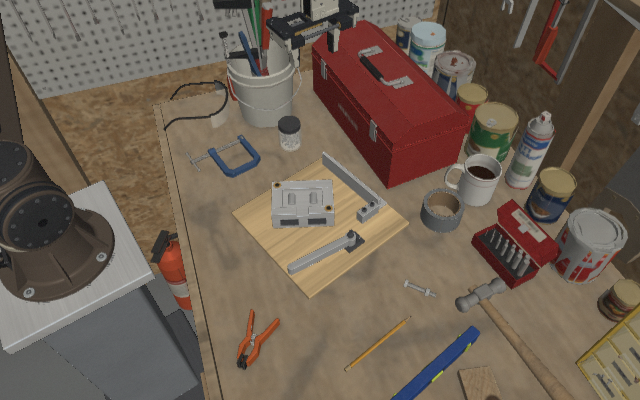

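View pics/side0.png

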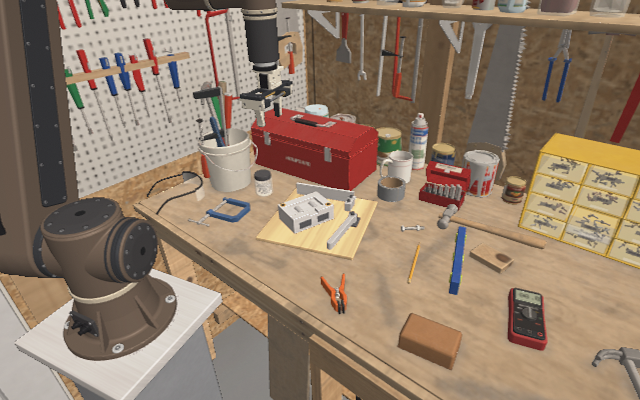

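The pictures show the jig at scene px (235-408, 150-298), with the block at (272-335, 178-228) and the bar at (288-362, 232-272). I'll zoom in to refine.

```bash
python3 - <<'E'
from h import *
a=cv2.imread("pics/scene0.png")[145:305,225:415]; cv2.imwrite("pics/c1.png",cv2.resize(a,None,fx=4,fy=3.7*4/3.7*0.925,interpolation=cv2.INTER_CUBIC)) 
a=cv2.imread("pics/side0.png")[175:260,250:385]; cv2.imwrite("pics/c2.png",cv2.resize(a,None,fx=5,fy=5,interpolation=cv2.INTER_CUBIC))
E
```

```text
(no output)
```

View pics/c1.png

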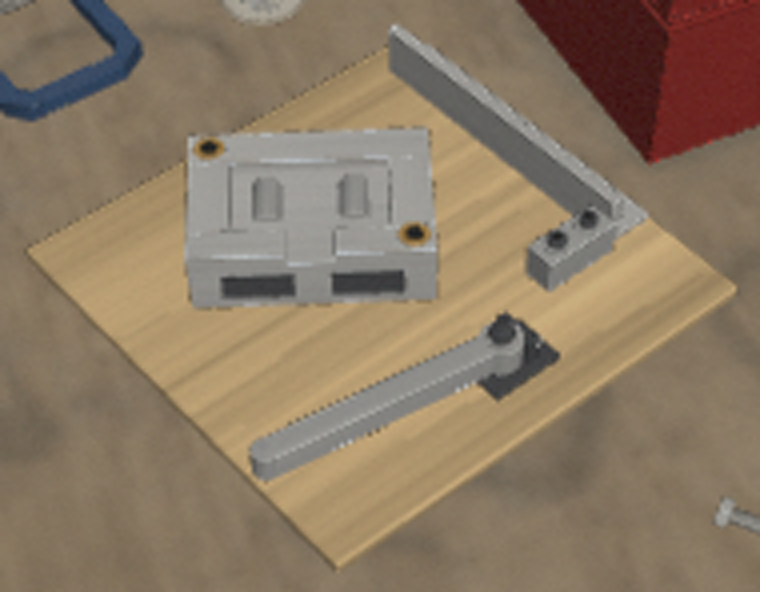

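View pics/c2.png

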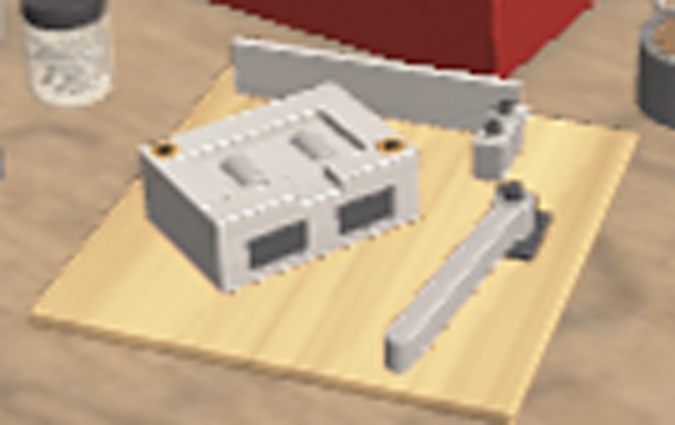

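```bash
cat >> h.py <<'E'
from scipy.optimize import least_squares
def proj(f,P):
    Rc=R.from_euler("xyz",f["attitude"]).as_matrix()
    c=(np.atleast_2d(P)-f["position"])@Rc
    F=200/np.tan(np.radians(f["fovy"])/2)
    return np.c_[f["cx"]+F*c[:,0]/c[:,2], f["cy"]+F*c[:,1]/c[:,2]]
def place(p,L):
    c,s=np.cos(p[2]),np.sin(p[2]); L=np.atleast_2d(L)
    return np.c_[p[0]+c*L[:,0]-s*L[:,1], p[1]+s*L[:,0]+c*L[:,1], L[:,2]]
def fit(views,x0):  # views: list of (frame, local pts, px)
    g=lambda p: np.concatenate([(proj(f,place(p,L))-px).ravel() for f,L,px in views])
    r=least_squares(g,x0,loss="soft_l1"); return r.x,g(r.x).reshape(-1,2)
JIG=[0.63,-0.295,0.1]
def draw(f,jig,blk,bar,name,box,k):
    im=f["pixels"].copy(); x0,y0,x1,y1=box
    im=cv2.resize(im[y0:y1,x0:x1],None,fx=k,fy=k,interpolation=cv2.INTER_CUBIC)
    def poly(P,col):
        q=np.int32(np.round((proj(f,P)-[x0-.5,y0-.5])*k)); cv2.polylines(im,[q],True,col,1,cv2.LINE_AA)
    poly(place(jig,np.array([[-255,200,12],[-255,-85,12],[35,-85,12],[35,200,12]])/1e3),(0,0,255))
    poly(place(jig,np.array([[0,180,12],[0,-15,12],[0,-15,52],[0,180,52]])/1e3),(255,0,0))
    poly(place(jig,np.array([[0,0,40],[-51,0,40],[-51,-20,40],[0,-20,40]])/1e3),(255,0,255))
    for z in (12,62): poly(place(blk,np.array([[-48,68,z],[-48,-68,z],[48,-68,z],[48,68,z]])/1e3),(0,255,0))
    if bar is not None:
        pv=place(jig,[[-.1075,-.042,0]])[0]
        poly(place([pv[0],pv[1],jig[2]+bar],np.array([[8,0,43],[8,150,43],[-8,150,43],[-8,0,43]])/1e3),(255,255,0))
    cv2.imwrite(name,im)
E
python3 - <<'E'
from h import *
fs=arm.grab_frame("scene"); fd=arm.grab_frame("side")
J=np.array
jl=J([[-255,200,12],[-255,-85,12],[35,-85,12],[0,180,52]])/1e3
p,r=fit([(fs,jl,J([[232,212.6],[309,298.5],[409,222.8],[322.5,152.6]])),(fd,jl[:3],J([[256.4,238],[353,258],[377.6,202.4]]))],JIG)
print(np.round(p,4)); print(np.round(r,1))
bl=J([[-48,68,62],[-48,-68,62],[48,-68,62],[48,68,62]])/1e3
b,r=fit([(fs,bl,J([[272,216.1],[334.5,212],[332.5,179.6],[272,182]])),(fd,bl,J([[293.6,219.4],[333.6,205],[316,192],[279,206]]))],[.5,-.21,.9])
print(np.round(b,4)); print(np.round(r,1))
d=b[:2]-p[:2];c,s=np.cos(p[2]),np.sin(p[2]); print("blk in jig",c*d[0]+s*d[1],-s*d[0]+c*d[1],b[2]-p[2])
pv=place(p,[[-.1075,-.042,.03]])[0]; t=place(p,[[0,0,0]])
print("pivot",pv)
tip=J([.377,-.340]); bar=np.arctan2(tip[1]-pv[1],tip[0]-pv[0])-p[2]-np.pi/2; bar=bar%(2*np.pi); print("bar",bar,np.hypot(*(tip-pv[:2])))
draw(fs,p,b,bar,"pics/o1.png",(225,145,415,305),4); draw(fd,p,b,bar,"pics/o2.png",(250,175,385,260),5)
E
```

```text
[ 0.6288 -0.3003  0.0938]
[[-1.4 -0.4]
 [ 0.1  0.2]
 [ 1.5  0. ]
 [-0.4  0.2]
 [-0.8 -0.7]
 [ 0.2  0. ]
 [ 0.6 -0.8]]
[ 0.4944 -0.2168  1.0241]
[[-0.7 -0.4]
 [ 0.5  0.5]
 [-0.5 -0.5]
 [-0.2 -0. ]
 [ 0.7  0.8]
 [ 0.9 -0.1]
 [ 0.7 -0.7]
 [-1.2 -1. ]]
blk in jig -0.1259390406305384 0.09573041460119153 0.9302708366126176
pivot [ 0.5256951  -0.35218045  0.03      ]
bar 1.3952394636331067 0.14919315244842957
```

View pics/o1.png

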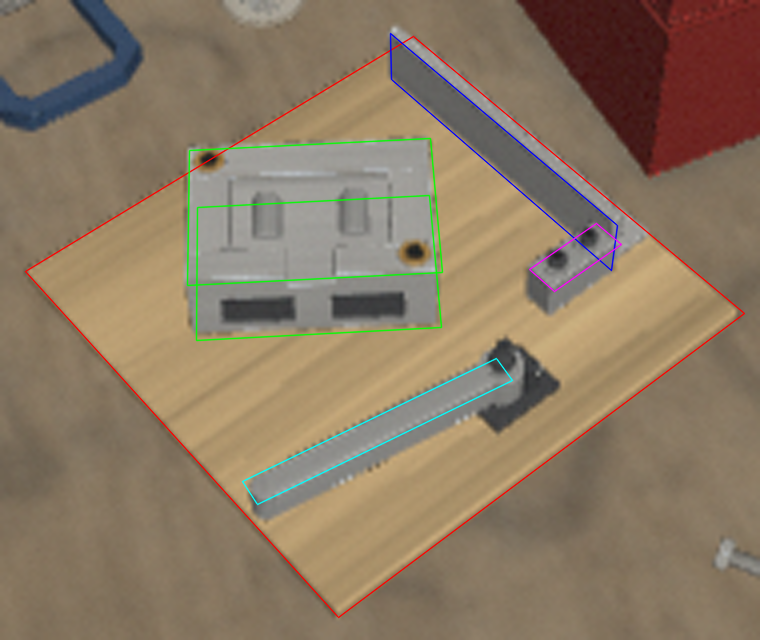

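View pics/o2.png

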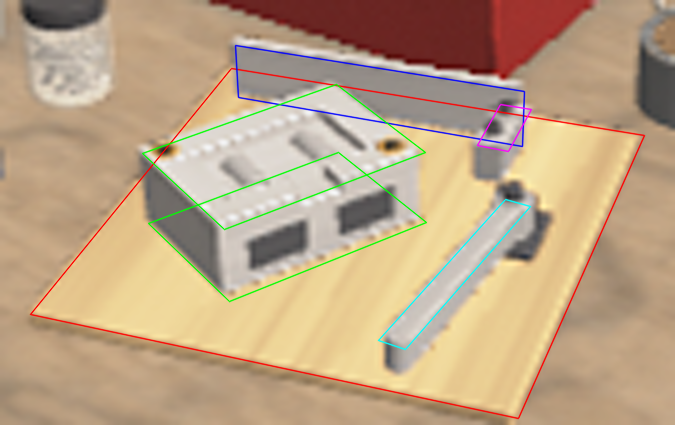

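Request:
{"name": "move_arm", "arguments": {"jaw": [1, 1, 1, 1, 1], "offset": [[0.035, 0, 0.016], [0.035, 0, 0.016], [0.035, 0, 0.016], [0.035, 0, 0.016], [0.035, 0, 0.016]], "roll": [-0.019, -0.019, -0.019, -0.019, -0.018]}}

```text
t: 1.92
eef_pos: [0.5021, -0.0871, 0.2267]
ee_rot: [-1.571, 0.0, -3.047]
force: [-0.5, 0.4, 0.8]
width: 0.0429
```

```bash
python3 - <<'E'
from h import *
s=arm.get_state(); print(s["t"],s["eef_pos"],s["ee_rot"],s["width"],s["force"])
f=arm.grab_frame("wrist"); cv2.imwrite("pics/w1.png",f["pixels"]); print(f["hand_eye"],f["fovy"],f["cx"],f["cy"])
E
```

```text
1.925 [ 0.5020681  -0.08710029  0.22669989] [-1.57076726e+00  3.87911399e-04 -3.04678138e+00] 0.04293720593808576 [-0.51235095  0.42110577  0.77282839]
[[ 9.99999384e-01 -9.23059569e-04  6.16642964e-04  6.39158921e-04]
 [-8.42906125e-04 -2.69918293e-01  9.62882861e-01 -1.57272780e-01]
 [-7.22355023e-04 -9.62882788e-01 -2.69918905e-01  7.35849818e-02]
 [ 0.00000000e+00  0.00000000e+00  0.00000000e+00  1.00000000e+00]] 60.88102741917311 321.3883472885076 205.02062649251974
```

View pics/w1.png

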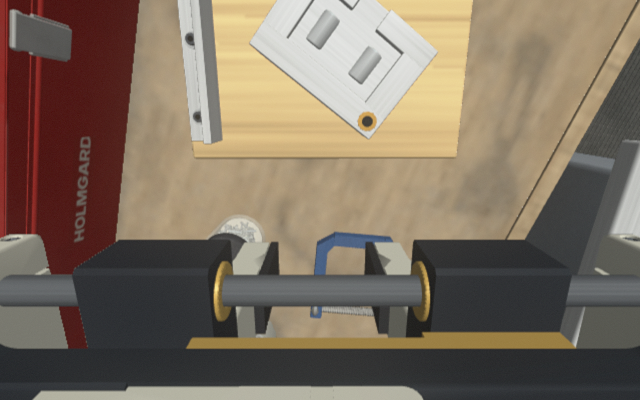

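Request:
{"name": "move_arm", "arguments": {"jaw": [1, 1, 1], "offset": [[0.01, 0, 0.035], [0, 0, 0.035], [0, 0, 0.035]], "roll": [0, 0, 0]}}

```text
t: 2.35
eef_pos: [0.5033, -0.193, 0.227]
ee_rot: [-1.571, 0.001, -3.047]
force: [-0.0, 0.1, -0.6]
width: 0.0092
```

```bash
cat >> h.py <<'E'
def wrist():
    s=arm.get_state(); f=arm.grab_frame("wrist")
    T=np.eye(4); T[:3,:3]=R.from_euler("xyz",s["ee_rot"]).as_matrix(); T[:3,3]=s["eef_pos"]
    C=T@np.array(f["hand_eye"]); f["position"]=C[:3,3]; f["attitude"]=R.from_matrix(C[:3,:3]).as_euler("xyz"); return s,f
E
python3 - <<'E'
from h import *
s,f=wrist(); print(s["eef_pos"],s["width"])
draw(f,[.6288,-.3003,.0938],[.4944,-.2168,1.0241],1.395,"pics/w2.png",(0,0,640,400),1.25)
cv2.imwrite("pics/w2raw.png",f["pixels"]); np.save("w2.npy",f,allow_pickle=True)
for t in ["jig","seat_corner","die_block","face_left","face_right","bar_pivot","bar_tip"]:
        print(t,[(np.round(d["position"],4),round(d["p"],2)) for d in arm.landmark_of(f,t)][:2])
E
```

```text
[ 0.50328959 -0.1930112   0.22702033] 0.009177997064174187
jig [(array([ 6.316e-01, -2.931e-01,  1.000e-04]), 0.93)]
seat_corner [(array([ 0.6283, -0.2999,  0.0121]), 0.83)]
die_block [(array([ 0.4946, -0.2155,  0.0113]), 0.79)]
face_left []
face_right []
bar_pivot [(array([ 0.5304, -0.3465,  0.0296]), 0.85)]
bar_tip [(array([ 0.3767, -0.3401,  0.0336]), 0.92)]
```

View pics/w2.png

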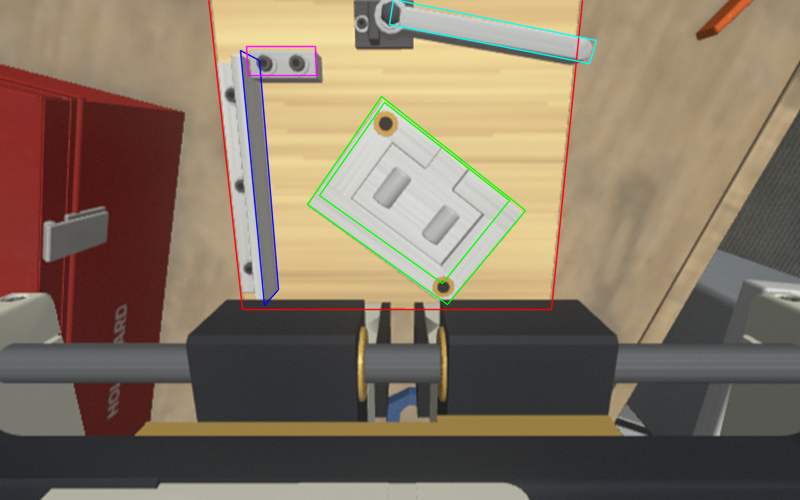

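The wrist view shows the overlay matching the board, stop, bar and block to within a few mm (block corners at about (381,98), (523,212), (446,303) and (310,204)). Next I go to the left end of the block.

Request:
{"name": "move_arm", "arguments": {"jaw": [1, 1, 1, 1, 1], "offset": [[0.03, 0, -0.025], [0.03, 0, -0.025], [0.025, 0, -0.021], [0, 0.05, 0], [0, 0.05, 0]], "roll": [0, 0, 0, 0, 0]}}

```text
t: 3.38
eef_pos: [0.4124, -0.1283, 0.1267]
ee_rot: [-1.571, 0.004, -3.046]
force: [1.1, -0.1, -1.0]
width: 0.0005
```

```bash
cat >> h.py <<'E'
JIG=np.array([.6288,-.3003,.0938])
def injig(p):
    d=np.array(p[:2])-JIG[:2]; c,s=np.cos(JIG[2]),np.sin(JIG[2]); return np.array([c*d[0]+s*d[1],-s*d[0]+c*d[1]])*1e3
def st():
    s=arm.get_state(); F=s["force"]; c,sn=np.cos(JIG[2]),np.sin(JIG[2])
    print("t%.2f"%s["t"],"tcp jig mm",injig(s["eef_pos"]).round(1),"z",round(s["eef_pos"][2]*1e3,1),"F jig",np.round([c*F[0]+sn*F[1],-sn*F[0]+c*F[1],F[2]],1),"yaw rel",round((s["ee_rot"][2]-np.pi-JIG[2]+np.pi)%(2*np.pi)-np.pi,3),"w",round(s["width"],4))
E
python3 -c "
from h import *
st(); s,f=wrist(); cv2.imwrite('pics/w3.png',f['pixels']); g=arm.grab_frame('scene'); cv2.imwrite('pics/s3.png',cv2.resize(g['pixels'][100:320,200:420],None,fx=2.7,fy=2.7,interpolation=2))"
```

```text
t3.38 tcp jig mm [-199.3  191.5] z 126.7 F jig [ 1.1 -0.2 -1. ] yaw rel 0.002 w 0.0005
```

View pics/s3.png

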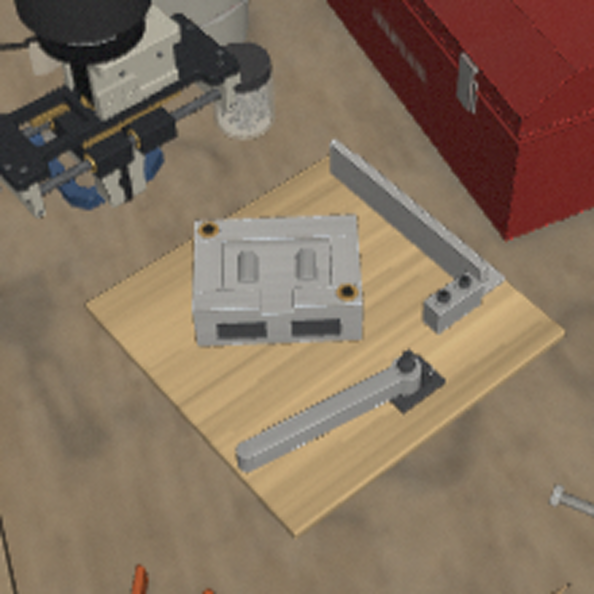

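View pics/w3.png

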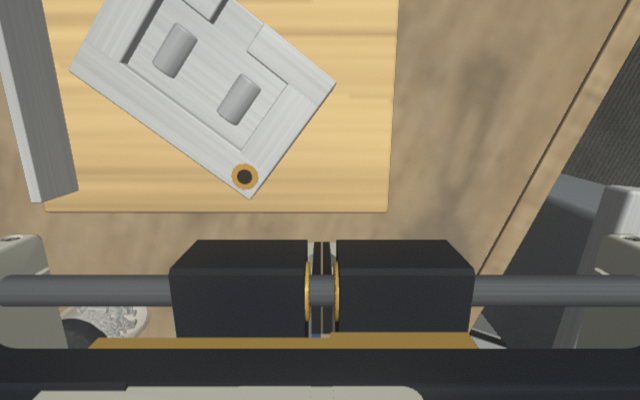

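Request:
{"name": "move_arm", "arguments": {"jaw": [1, 1, 1, 1, 1], "offset": [[0, 0.05, 0], [0, 0.052, 0], [-0.008, 0, 0.006], [-0.008, 0, 0.006], [-0.006, 0, 0.004]], "roll": [0, 0, 0, 0, 0]}}

```text
t: 4.1
eef_pos: [0.4364, -0.1432, 0.0266]
ee_rot: [-1.571, 0.002, -3.048]
force: [-9.8, 13.5, 10.0]
width: 0.0004
```

```bash
python3 -c "
from h import *
st(); s,f=wrist(); cv2.imwrite('pics/w4.png',f['pixels']);g=arm.grab_frame('scene'); cv2.imwrite('pics/s4.png',cv2.resize(g['pixels'][130:280,210:360],None,fx=4,fy=4,interpolation=2))"
```

```text
t4.10 tcp jig mm [-176.8  174.4] z 26.6 F jig [-8.5 14.3 10. ] yaw rel -0.0 w 0.0004
```

View pics/w4.png

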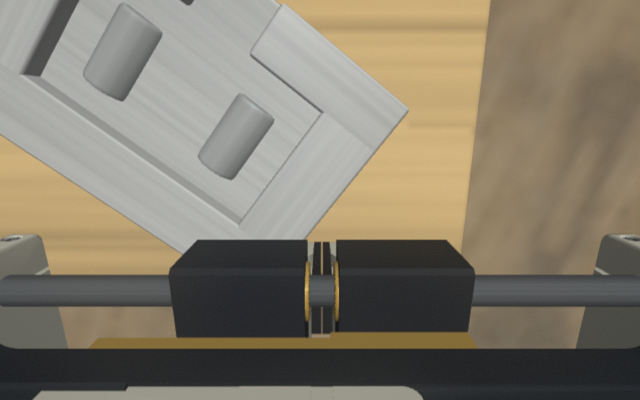

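View pics/s4.png

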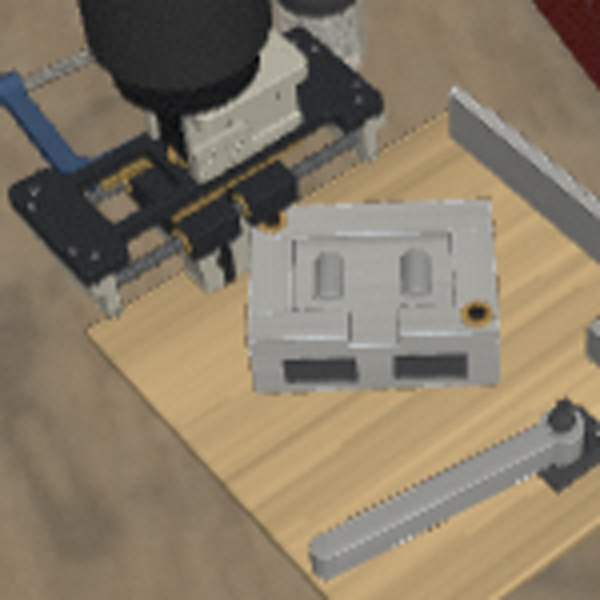

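Request:
{"name": "move_arm", "arguments": {"jaw": [1, 1, 1, 1, 1], "offset": [[-0.006, -0.002, 0.005], [-0.006, 0, 0.0055], [-0.0055, 0, 0.006], [-0.005, 0, 0.006], [-0.0045, 0, 0.0065]], "roll": [0, 0, 0, 0, 0]}}

```text
t: 4.82
eef_pos: [0.4646, -0.1693, 0.0279]
ee_rot: [-1.572, -0.0, -3.048]
force: [-3.8, 7.5, -0.7]
width: 0.0005
```

```bash
cat >> h.py <<'E'
def snap(name,blk=None,bar=1.395):
    st(); g=arm.grab_frame('scene')
    for t in ["die_block"]:
        for d in arm.landmark_of(g,t)[:1]: print(t,injig(d["position"]).round(1),round(d["p"],2))
    b=blk if blk is not None else [0,0,0]
    if blk is not None: # given in jig coords mm, rad
        w=place(JIG,[[blk[0]/1e3,blk[1]/1e3,0]])[0]; b=[w[0],w[1],JIG[2]+blk[2]]
    draw(g,JIG,b,bar,name,(225,145,415,305),4)
E
python3 -c "
from h import *
snap('pics/s5.png',(-110,82,.6))"
```

```text
t4.83 tcp jig mm [-151.3  145.8] z 27.9 F jig [-3.   7.8 -0.7] yaw rel -0.001 w 0.0005
die_block [-100.5   64.9] 0.77
```

View pics/s5.png

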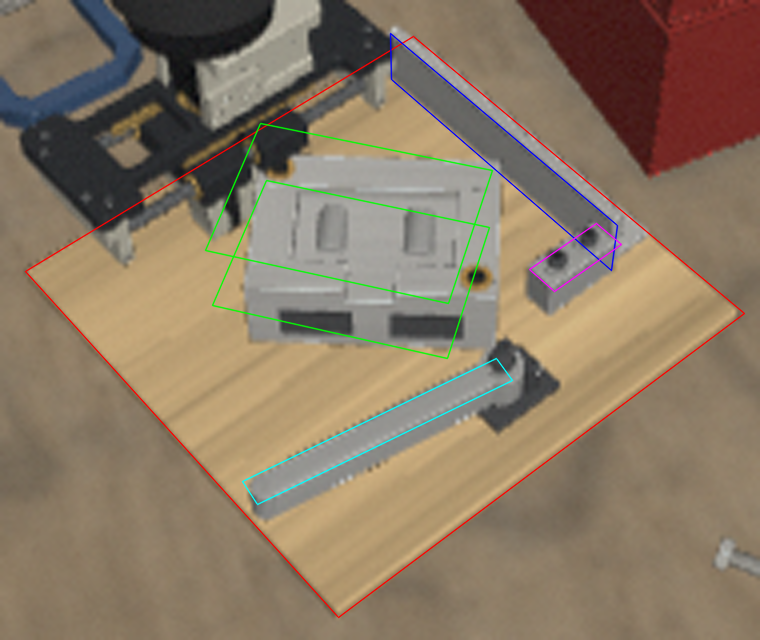

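The scene view shows that the block slid about (+25,-30) mm with only a little turn, because the contact friction carried the push line through its centre. I'll push nearer the corner and more along +x.

Request:
{"name": "move_arm", "arguments": {"jaw": [1, 1, 1, 1, 1], "offset": [[0.0015, 0, -0.0145], [-0.01, 0, 0.005], [-0.008, 0, 0.003], [-0.008, 0, 0.003], [-0.008, 0, 0.003]], "roll": [0, 0, 0, 0, 0]}}

```text
t: 5.55
eef_pos: [0.4895, -0.1632, 0.0267]
ee_rot: [-1.576, -0.013, -3.049]
force: [-43.6, 46.6, 56.5]
width: 0.0003
```

```bash
python3 -c "
from h import *
snap('pics/s6.png',(-85,66,.6))"
```

```text
t5.55 tcp jig mm [-125.8  149.5] z 26.7 F jig [-39.   50.5  56.5] yaw rel -0.001 w 0.0003
die_block [-93.8  58.4] 0.75
```

View pics/s6.png

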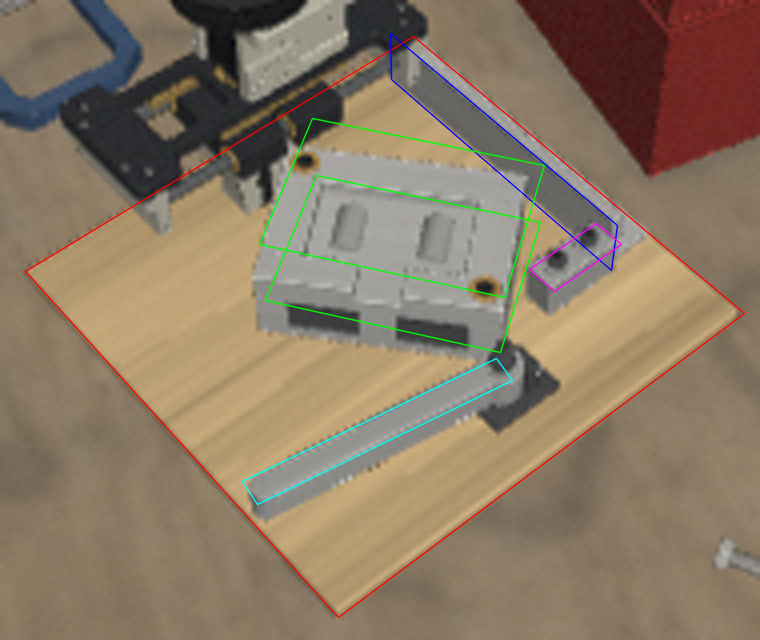

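Force is high (about 85 N), so the block's right corner is jammed against the end stop. I'll back off at once.

Request:
{"name": "move_arm", "arguments": {"jaw": [1, 1], "offset": [[0.006, 0, -0.006], [0.01, -0.0, -0.012]], "roll": [0, 0]}}

```text
t: 5.9
eef_pos: [0.4806, -0.1492, 0.027]
ee_rot: [-1.57, 0.002, -3.047]
force: [0.4, -0.1, 0.3]
width: 0.0009
```

```bash
python3 -c "
from h import *
snap('pics/s7.png',(-93,60,.72))
f=arm.grab_frame('side'); cv2.imwrite('pics/d7.png',cv2.resize(f['pixels'][165:265,250:390],None,fx=5,fy=5,interpolation=2))"
```

```text
t5.90 tcp jig mm [-133.4  164.3] z 27.0 F jig [ 0.4 -0.2  0.3] yaw rel 0.0 w 0.0009
die_block [-90.7  58.9] 0.65
```

View pics/s7.png

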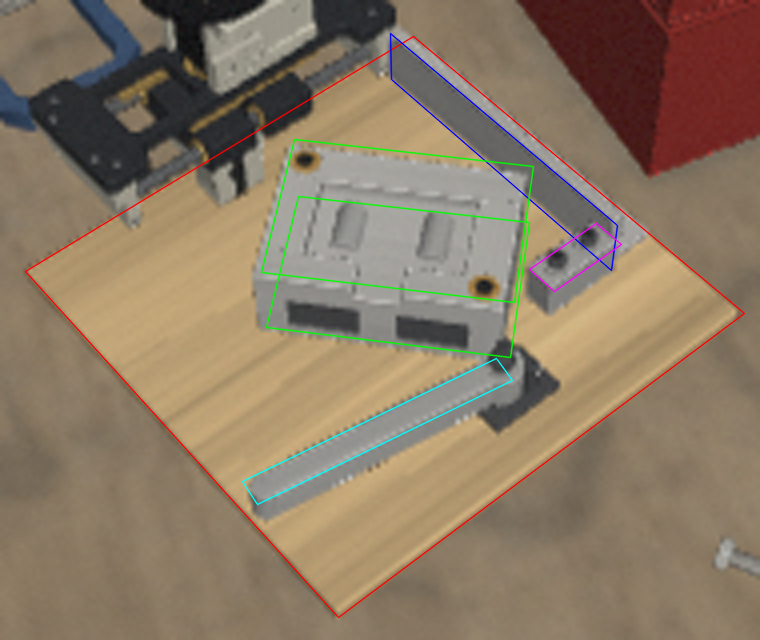

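View pics/d7.png

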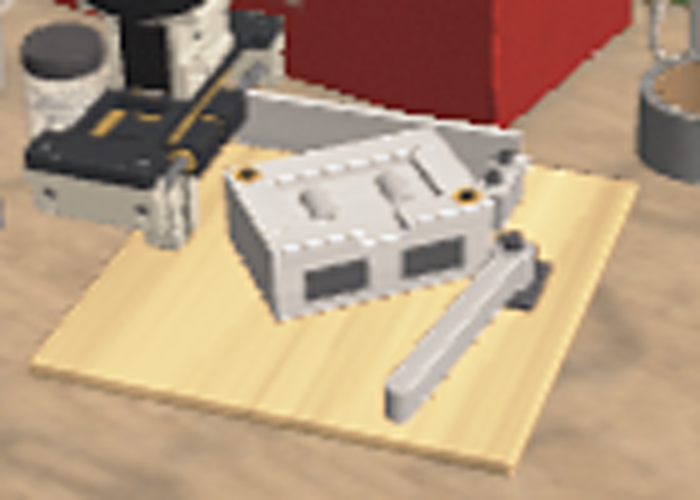

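The block is now at about (-94,59) mm, yaw 0.72, with its right end against the stop corner. The next push goes on the rear face's left corner, which turns it clockwise and away from the stop.

Request:
{"name": "move_arm", "arguments": {"jaw": [1, 1, 1, 1, 1], "offset": [[0.005, -0.04, -0.005], [0, -0.028, 0], [0.032, 0, 0.06], [0.032, 0, 0.06], [0, 0.035, 0.003]], "roll": [0, 0, 0, 0, 0]}}

```text
t: 6.68
eef_pos: [0.4272, -0.2671, 0.0614]
ee_rot: [-1.568, 0.006, -3.051]
force: [0.4, 0.0, -1.5]
width: 0.0004
```

Request:
{"name": "move_arm", "arguments": {"jaw": [1, 1, 1, 1], "offset": [[0, 0.033, 0], [-0.008, 0, -0.007], [-0.005, 0, -0.008], [-0.004, 0, -0.007]], "roll": [0, 0, 0, 0]}}

```text
t: 7.18
eef_pos: [0.4413, -0.2391, 0.0273]
ee_rot: [-1.571, -0.0, -3.047]
force: [-3.2, -1.2, -2.5]
width: 0.0002
```

```bash
python3 -c "
from h import *
snap('pics/s8.png',(-94,59,.72))"
```

```text
t7.17 tcp jig mm [-181.    78.5] z 27.3 F jig [-3.3 -0.9 -2.5] yaw rel 0.001 w 0.0002
die_block [-86.3  65.1] 0.61
```

View pics/s8.png

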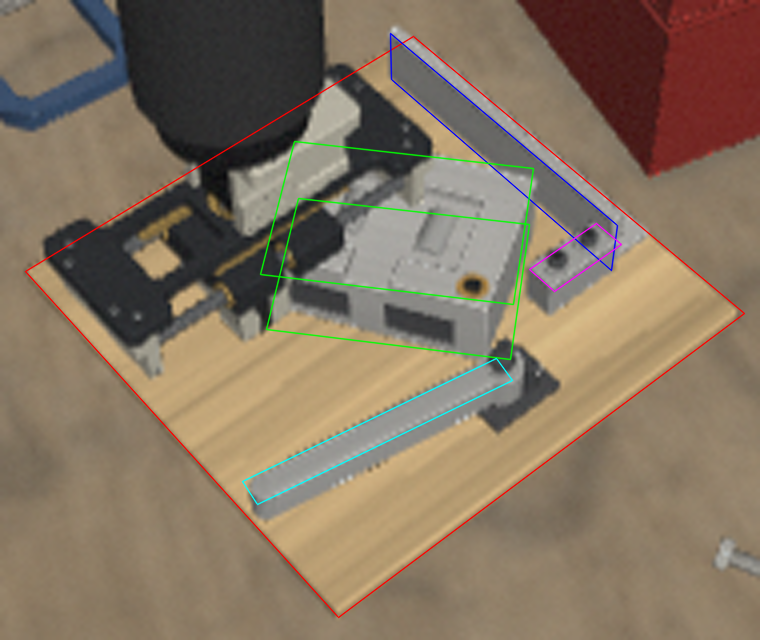

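It is turning clockwise. I'll continue in the same way.

Request:
{"name": "move_arm", "arguments": {"jaw": [1, 1, 1], "offset": [[-0.006, 0, -0.006], [-0.007, 0, -0.006], [-0.007, 0, -0.005]], "roll": [0, 0, 0]}}

```text
t: 7.65
eef_pos: [0.4573, -0.2209, 0.0271]
ee_rot: [-1.571, -0.003, -3.047]
force: [-11.2, -1.8, 7.3]
width: 0.0004
```

```bash
python3 -c "
from h import *
snap('pics/s9.png',(-80,65,.4))
s,f=wrist(); cv2.imwrite('pics/w9.png',f['pixels'])"
```

```text
t7.65 tcp jig mm [-163.4   95.1] z 27.1 F jig [-11.3  -0.8   7.3] yaw rel 0.0 w 0.0004
die_block [-76.   66.4] 0.91
```

View pics/s9.png

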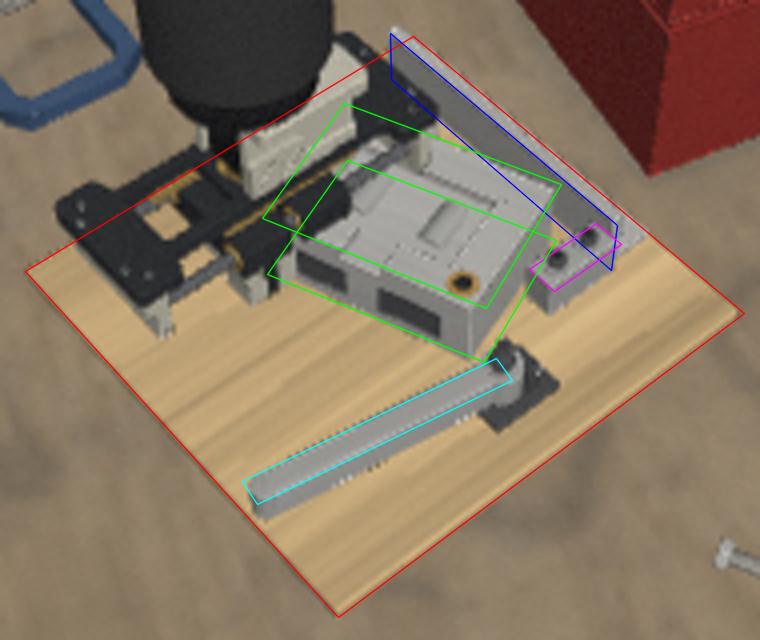

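View pics/w9.png

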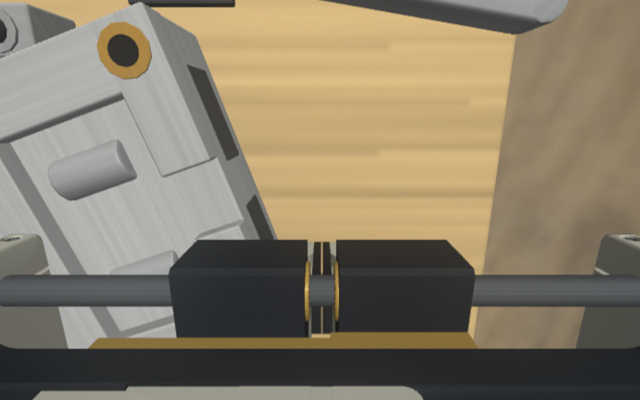

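Request:
{"name": "move_arm", "arguments": {"jaw": [1, 1, 1], "offset": [[-0.007, 0, -0.005], [-0.007, 0, -0.005], [-0.007, 0, -0.005]], "roll": [0, 0, 0]}}

```text
t: 8.18
eef_pos: [0.4773, -0.204, 0.0272]
ee_rot: [-1.571, -0.002, -3.048]
force: [-7.2, -2.4, 4.6]
width: 0.0002
```

```bash
python3 -c "
from h import *
snap('pics/s10.png',(-68,66,.2))
s,f=wrist(); cv2.imwrite('pics/w10.png',f['pixels'])"
```

```text
t8.18 tcp jig mm [-141.9  110. ] z 27.2 F jig [-7.4 -1.7  4.6] yaw rel 0.0 w 0.0002
die_block [-64.6  66.8] 0.87
```

View pics/s10.png

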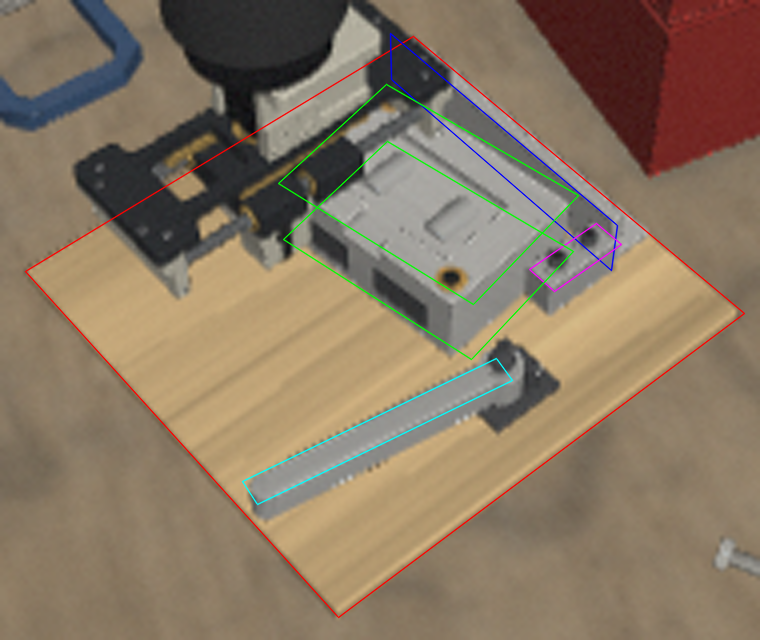

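Request:
{"name": "move_arm", "arguments": {"jaw": [1, 1, 1], "offset": [[-0.007, 0, -0.004], [-0.007, 0, -0.003], [0, 0, 0]], "roll": [0, 0, 0]}}

```text
t: 8.7
eef_pos: [0.4894, -0.1952, 0.0268]
ee_rot: [-1.572, -0.004, -3.048]
force: [-10.3, 3.8, 6.5]
width: 0.0001
```

Request:
{"name": "move_arm", "arguments": {"jaw": [1, 1, 1, 1, 1], "offset": [[0.02, 0, 0], [0.01, -0.05, -0.02], [0, -0.05, -0.04], [0, -0.05, -0.04], [0, -0.03, 0]], "roll": [0, 0, 0, 0, 0]}}

```text
t: 9.32
eef_pos: [0.455, -0.0986, 0.2086]
ee_rot: [-1.571, 0.008, -3.044]
force: [0.9, -0.1, -0.2]
width: 0.0004
```

```bash
cat >> h.py <<'E'
def wsnap(name,blk,bar=1.395):
    st(); s,f=wrist()
    for d in arm.landmark_of(f,"die_block")[:1]: print(injig(d["position"]).round(1),d["p"])
    w=place(JIG,[[blk[0]/1e3,blk[1]/1e3,0]])[0]
    draw(f,JIG,[w[0],w[1],JIG[2]+blk[2]],bar,name,(0,0,640,400),1.25)
E
python3 -c "
from h import *
wsnap('pics/w11.png',(-62,69,.15))"
```

```text
t9.32 tcp jig mm [-154.1  217. ] z 208.6 F jig [ 0.9 -0.2 -0.2] yaw rel 0.004 w 0.0004
[-62.8  69.2] 0.82
```

View pics/w11.png

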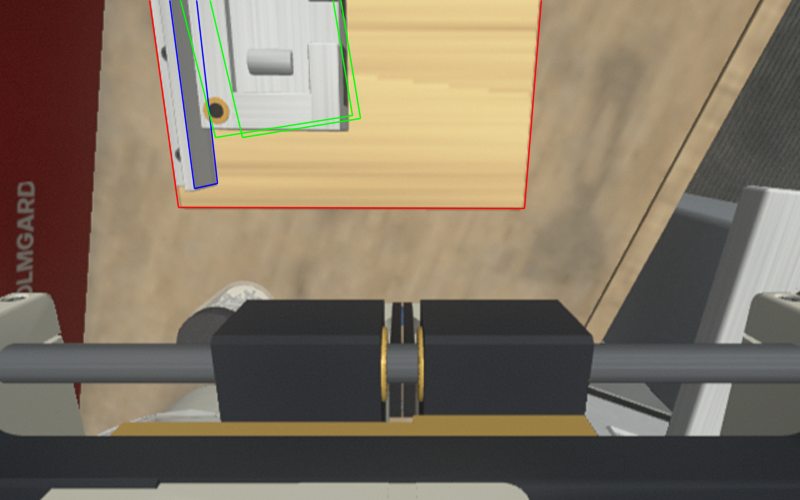

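Request:
{"name": "move_arm", "arguments": {"jaw": [1, 1, 1], "offset": [[0, -0.01, 0.04], [0, 0, 0.04], [0, 0, 0.02]], "roll": [0, 0, 0]}}

```text
t: 9.8
eef_pos: [0.4633, -0.202, 0.2148]
ee_rot: [-1.57, 0.003, -3.048]
force: [-1.1, 0.2, -0.2]
width: -0.0
```

```bash
python3 -c "
from h import *
wsnap('pics/w12.png',(-62,70,.0))"
```

```text
t9.80 tcp jig mm [-155.5  113.4] z 214.8 F jig [-1.1  0.3 -0.2] yaw rel -0.0 w -0.0
[-63.4  69.8] 0.65
```

View pics/w12.png

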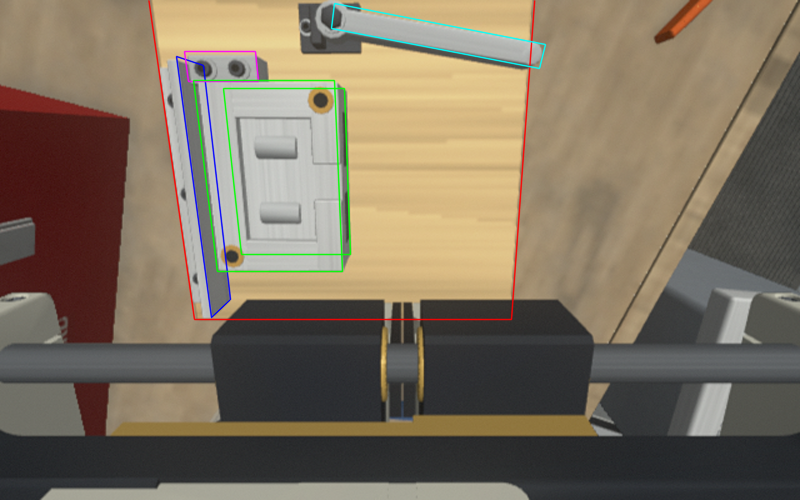

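The block is at about (-62,70) mm with its yaw near 0. I'll now push it square to the fence at mid-length.

Request:
{"name": "move_arm", "arguments": {"jaw": [1, 1, 1, 1, 1], "offset": [[0, 0.04, 0.023], [0, 0.05, 0.022], [0, 0.05, 0], [0, 0.048, 0], [-0.012, 0, 0]], "roll": [0, 0, 0, 0, 0]}}

```text
t: 10.52
eef_pos: [0.4762, -0.2434, 0.0236]
ee_rot: [-1.573, -0.006, -3.048]
force: [0.2, -0.6, 0.2]
width: 0.0008
```

Request:
{"name": "move_arm", "arguments": {"jaw": [1, 1, 1, 1], "offset": [[-0.01, 0, 0], [-0.007, 0, 0], [-0.006, 0, 0], [-0.003, 0, 0]], "roll": [0, 0, 0, 0]}}

```text
t: 11.02
eef_pos: [0.4994, -0.2423, 0.0282]
ee_rot: [-1.572, -0.008, -3.049]
force: [-20.9, -2.8, 16.6]
width: 0.0004
```

```bash
python3 -c "
from h import *
snap('pics/s13.png',(-48,68,.0))"
```

```text
t11.03 tcp jig mm [-123.4   69.9] z 28.2 F jig [-21.1  -0.8  16.6] yaw rel -0.001 w 0.0004
die_block [-50.   70.5] 0.63
```

View pics/s13.png

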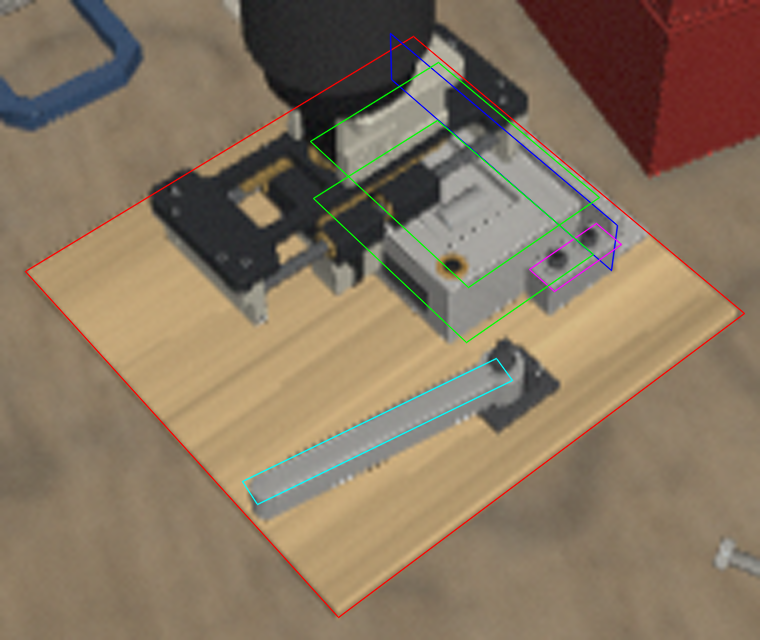

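Request:
{"name": "move_arm", "arguments": {"jaw": [1, 1, 1], "offset": [[-0.004, 0, 0], [-0.002, 0, 0], [0, 0, 0]], "roll": [0, 0, 0]}}

```text
t: 11.5
eef_pos: [0.5064, -0.2416, 0.0282]
ee_rot: [-1.572, -0.006, -3.049]
force: [-17.2, -2.8, 14.0]
width: 0.0001
```

```bash
python3 -c "
from h import *
st()"
```

```text
t11.50 tcp jig mm [-116.4   69.9] z 28.2 F jig [-17.4  -1.1  14. ] yaw rel -0.001 w 0.0001
```

Request:
{"name": "move_arm", "arguments": {"jaw": [1, 1, 1], "offset": [[-0.003, 0, 0], [-0.002, 0, 0], [0, 0, 0]], "roll": [0, 0, 0]}}

```text
t: 11.88
eef_pos: [0.509, -0.2413, 0.0281]
ee_rot: [-1.572, -0.01, -3.049]
force: [-24.5, -3.1, 20.6]
width: 0.0005
```

```bash
python3 -c "
from h import *
st()"
```

```text
t11.88 tcp jig mm [-113.8   69.9] z 28.1 F jig [-24.7  -0.8  20.6] yaw rel -0.001 w 0.0005
```

Request:
{"name": "move_arm", "arguments": {"jaw": [1, 1, 1, 1, 1], "offset": [[0.025, 0, 0], [0.015, -0.05, 0], [0, -0.05, -0.01], [0, -0.05, -0.02], [0, -0.04, -0.02]], "roll": [0, 0, 0, 0, 0]}}

```text
t: 12.5
eef_pos: [0.4721, -0.1943, 0.2212]
ee_rot: [-1.57, 0.006, -3.048]
force: [0.6, 0.5, -0.3]
width: 0.0006
```

```bash
python3 -c "
from h import *
wsnap('pics/w14.png',(-48,68,.0))"
```

```text
t12.50 tcp jig mm [-146.1  120.2] z 221.2 F jig [ 0.7  0.4 -0.3] yaw rel 0.0 w 0.0006
[-46.4  68. ] 0.97
```

View pics/w14.png

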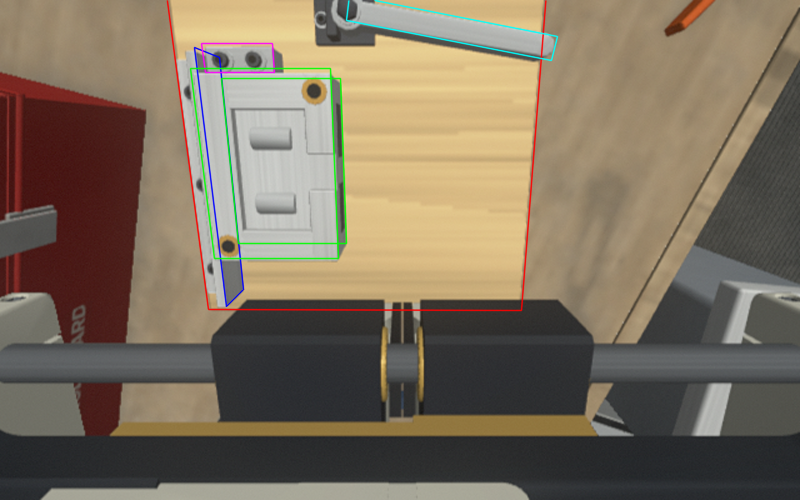

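```bash
python3 -c "
from h import *
f=arm.grab_frame('scene')
Rc=R.from_euler('xyz',f['attitude']).as_matrix();F=200/np.tan(np.radians(f['fovy'])/2)
for u,v in [(387.5,188),(357,146)]:
    d=Rc@np.array([(u-f['cx'])/F,(v-f['cy'])/F,1]); p=f['position']-d*f['position'][2]/d[2]; print(injig(p),p)
cv2.imwrite('pics/s15.png',cv2.resize(f['pixels'][90:290,240:480],None,fx=3.3,fy=3,interpolation=2))"
```

```text
[76.33857313 27.58782987] [ 0.70221904 -0.26568338  0.        ]
[117.55183767 180.67858952] [ 7.28912270e-01 -1.09405472e-01  1.11022302e-16]
```

View pics/s15.png

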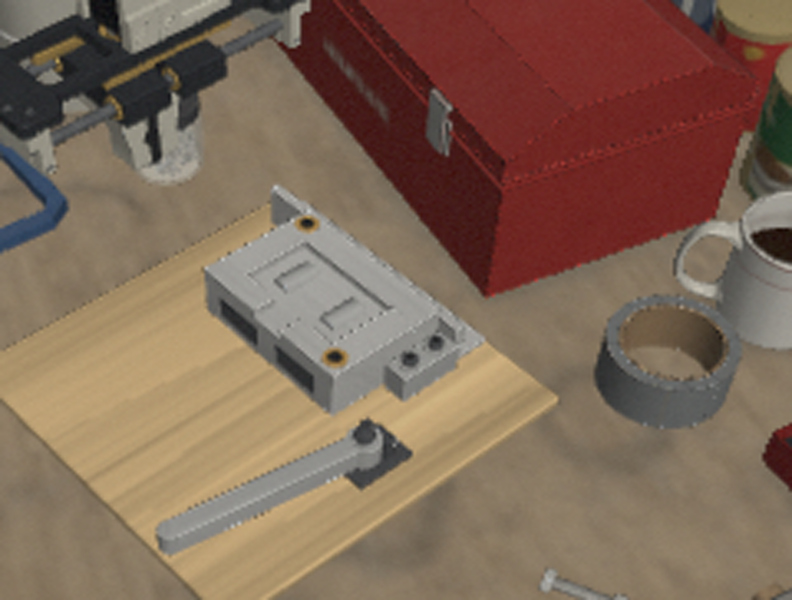

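Request:
{"name": "move_arm", "arguments": {"jaw": [1, 1, 1, 1, 1], "offset": [[-0.035, 0, -0.02], [-0.035, 0, -0.02], [-0.032, 0, -0.02], [0, 0.05, 0], [0, 0.05, 0]], "roll": [0, 0, 0, 0, 0]}}

```text
t: 13.28
eef_pos: [0.5678, -0.125, 0.1158]
ee_rot: [-1.571, 0.002, -3.047]
force: [0.5, -0.0, 0.3]
width: 0.0006
```

Request:
{"name": "move_arm", "arguments": {"jaw": [1, 1, 1, 1, 1], "offset": [[0, 0.05, 0], [0, 0.042, 0], [0, 0, 0.012], [0, 0, 0.01], [0, 0, 0.005]], "roll": [0, 0, 0, 0, 0]}}

```text
t: 13.9
eef_pos: [0.5709, -0.1534, 0.0264]
ee_rot: [-1.57, 0.004, -3.048]
force: [0.3, -1.5, -0.7]
width: 0.0001
```

```bash
python3 -c "
from h import *
st()"
```

```text
t13.90 tcp jig mm [-43.9 151.7] z 26.4 F jig [ 0.2 -1.5 -0.7] yaw rel -0.001 w 0.0001
```

Request:
{"name": "move_arm", "arguments": {"jaw": [1, 1, 1, 1], "offset": [[0, 0, 0.004], [0, 0, 0.003], [0, 0, 0.003], [0, 0, 0]], "roll": [0, 0, 0, 0]}}

```text
t: 14.4
eef_pos: [0.5709, -0.1551, 0.0264]
ee_rot: [-1.578, 0.004, -3.048]
force: [-9.8, 49.6, 17.7]
width: 0.0001
```

```bash
python3 -c "
from h import *
st()"
```

```text
t14.40 tcp jig mm [-44. 150.] z 26.4 F jig [-5.1 50.3 17.7] yaw rel 0.0 w 0.0001
```

The block is hard against the stop (50 N with no motion). I'll back off, check it from above, then go to the bar.

Request:
{"name": "move_arm", "arguments": {"jaw": [1, 1, 1, 1, 1], "offset": [[0, 0, -0.02], [0, -0.055, -0.005], [0, -0.055, 0], [0.05, -0.055, 0.02], [0.05, -0.025, 0.025]], "roll": [0, 0, 0, 0, 0]}}

```text
t: 15.02
eef_pos: [0.4821, -0.1875, 0.2075]
ee_rot: [-1.57, 0.005, -3.046]
force: [0.4, -1.2, -0.1]
width: 0.0005
```

```bash
python3 -c "
from h import *
wsnap('pics/w16.png',(-48,68,.0))"
```

```text
t15.03 tcp jig mm [-135.5  126.1] z 207.5 F jig [ 0.3 -1.3 -0.1] yaw rel 0.002 w 0.0005
[-48.4  70.1] 0.7
```

View pics/w16.png

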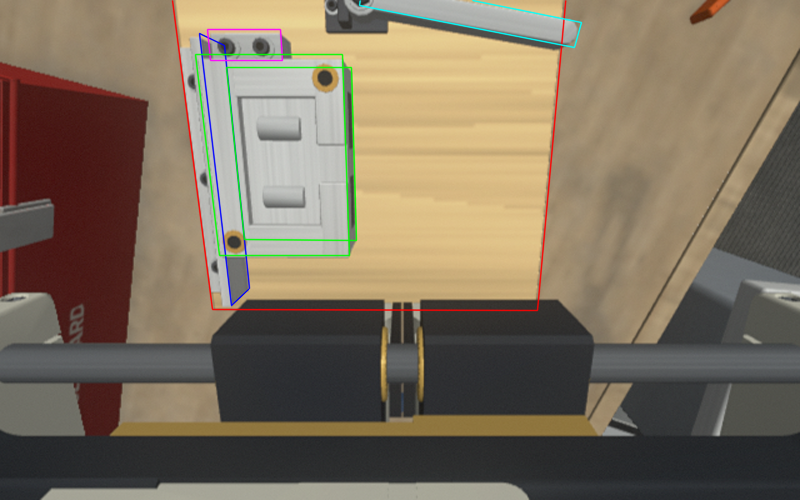

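The block sits in the corner and the overlay matches. I'll do one more rear press to secure fence contact at the left end.

Request:
{"name": "move_arm", "arguments": {"jaw": [1, 1, 1, 1, 1], "offset": [[0.01, 0.03, 0.025], [0.005, 0.05, 0.025], [0, 0.05, 0], [0, 0.05, 0], [-0.022, 0, 0]], "roll": [0, 0, 0, 0, 0]}}

```text
t: 15.75
eef_pos: [0.4896, -0.236, 0.0206]
ee_rot: [-1.573, -0.007, -3.05]
force: [1.7, 0.5, 0.6]
width: -0.0001
```

Request:
{"name": "move_arm", "arguments": {"jaw": [1, 1, 1, 1, 1], "offset": [[-0.007, 0, 0], [-0.006, 0, 0], [-0.005, 0, 0], [-0.003, 0, 0], [0, 0, 0]], "roll": [0, 0, 0, 0, 0]}}

```text
t: 16.38
eef_pos: [0.5076, -0.2347, 0.0245]
ee_rot: [-1.572, -0.01, -3.049]
force: [-19.6, -2.6, 17.4]
width: 0.0002
```

```bash
python3 -c "
from h import *
st()"
```

```text
t16.38 tcp jig mm [-114.5   76.7] z 24.5 F jig [-19.7  -0.8  17.4] yaw rel -0.001 w 0.0002
```

Request:
{"name": "move_arm", "arguments": {"jaw": [1, 1, 1], "offset": [[-0.003, 0, 0], [-0.002, 0, 0], [0, 0, 0]], "roll": [0, 0, 0]}}

```text
t: 16.75
eef_pos: [0.5075, -0.2346, 0.0245]
ee_rot: [-1.574, -0.018, -3.05]
force: [-34.8, -4.2, 32.9]
width: 0.0001
```

```bash
python3 -c "
from h import *
st()"
```

```text
t16.75 tcp jig mm [-114.6   76.8] z 24.5 F jig [-35.1  -0.9  32.9] yaw rel -0.003 w 0.0001
```

It is hard against the fence with no motion under 35 N. Next is the bar.

Request:
{"name": "move_arm", "arguments": {"jaw": [1, 1, 1, 1, 1], "offset": [[0.04, 0, 0], [0.01, -0.06, 0], [0.025, -0.01, 0.05], [0.025, 0, 0.05], [0.02, 0, 0.048]], "roll": [0, 0, 0, 0, 0]}}

```text
t: 17.38
eef_pos: [0.4131, -0.3938, 0.0955]
ee_rot: [-1.569, 0.003, -3.047]
force: [0.9, -0.9, 0.3]
width: 0.0002
```

```bash
python3 -c "
from h import *
snap('pics/s17.png',(-48,68,.0))"
```

```text
t17.38 tcp jig mm [-223.5  -72.9] z 95.5 F jig [ 0.8 -1.   0.3] yaw rel 0.001 w 0.0002
die_block [-40.3  68.3] 0.56
```

View pics/s17.png

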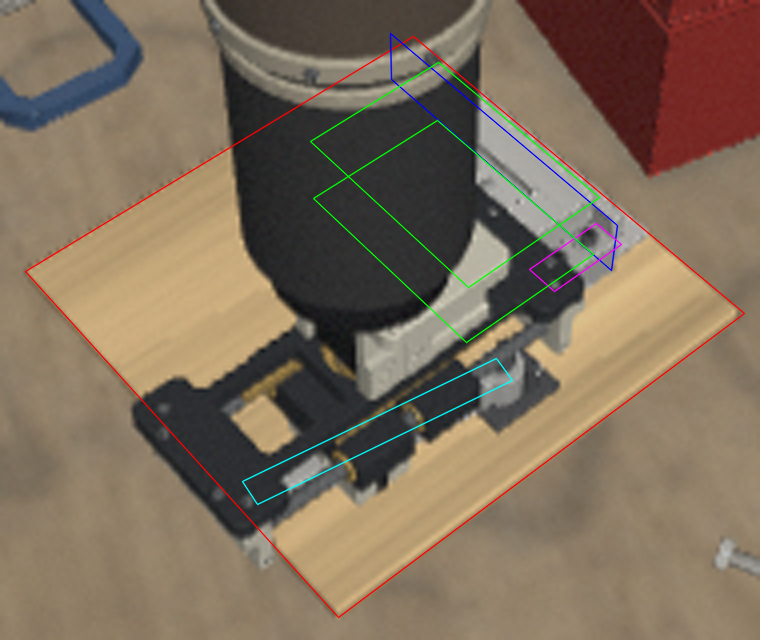

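Request:
{"name": "move_arm", "arguments": {"jaw": [1, 1, 1, 1, 1], "offset": [[0, 0.04, 0], [0, 0.028, 0], [0.004, 0, -0.02], [0, 0, -0.014], [0, 0, -0.014]], "roll": [0, 0, 0, 0, 0]}}

```text
t: 18.1
eef_pos: [0.406, -0.3444, 0.0268]
ee_rot: [-1.57, 0.002, -3.047]
force: [1.1, -1.3, -1.0]
width: 0.0003
```

Request:
{"name": "move_arm", "arguments": {"jaw": [1, 1, 1, 1, 1], "offset": [[-0.003, 0, -0.016], [-0.005, 0, -0.016], [-0.007, 0, -0.014], [-0.009, 0, -0.014], [-0.01, 0, -0.012]], "roll": [0, 0, 0, 0, 0]}}

```text
t: 18.73
eef_pos: [0.4327, -0.2689, 0.0258]
ee_rot: [-1.571, -0.0, -3.047]
force: [-0.5, -2.2, 0.2]
width: 0.0004
```

```bash
python3 -c "
from h import *
snap('pics/s18.png',(-48,68,.0),.6)"
```

```text
t18.73 tcp jig mm [-192.3   49.6] z 25.8 F jig [-0.7 -2.1  0.2] yaw rel 0.001 w 0.0004
die_block [-42.   69.7] 0.93
```

View pics/s18.png

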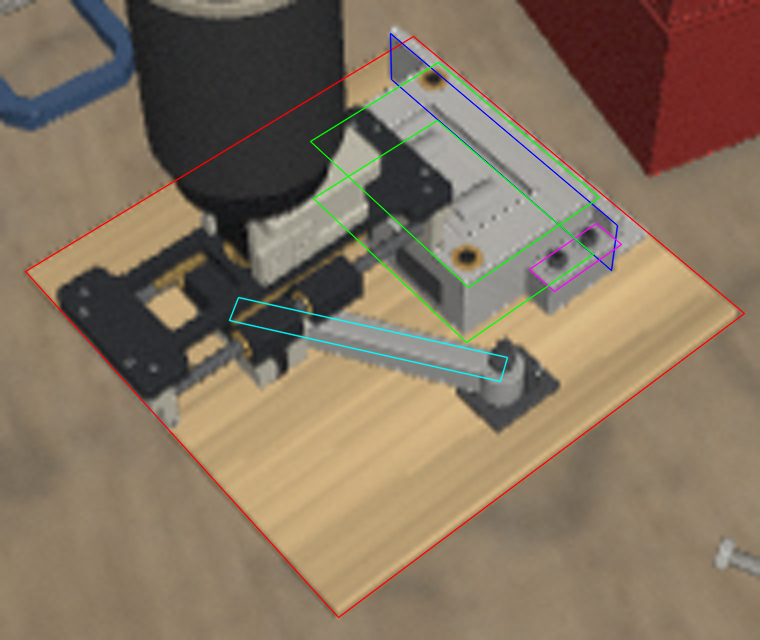

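Request:
{"name": "move_arm", "arguments": {"jaw": [1, 1, 1, 1, 1], "offset": [[-0.01, 0, -0.007], [-0.01, 0, -0.007], [-0.012, 0, -0.005], [-0.012, 0, -0.005], [-0.01, 0, -0.003]], "roll": [0, 0, 0, 0, 0]}}

```text
t: 19.45
eef_pos: [0.4842, -0.2377, 0.0257]
ee_rot: [-1.571, -0.0, -3.047]
force: [-1.2, -0.4, -0.4]
width: 0.0001
```

Request:
{"name": "move_arm", "arguments": {"jaw": [1, 1, 1], "offset": [[-0.004, 0, 0], [-0.003, 0, 0], [0, 0, 0]], "roll": [0, 0, 0]}}

```text
t: 19.82
eef_pos: [0.4906, -0.2375, 0.0258]
ee_rot: [-1.571, 0.0, -3.048]
force: [-0.3, 0.8, -0.4]
width: 0.0005
```

```bash
python3 -c "
from h import *
snap('pics/s19.png',(-48,68,.0),0)"
```

```text
t19.82 tcp jig mm [-131.8   75.5] z 25.8 F jig [-0.2  0.9 -0.4] yaw rel 0.0 w 0.0005
die_block [-41.   66.9] 0.96
```

View pics/s19.png

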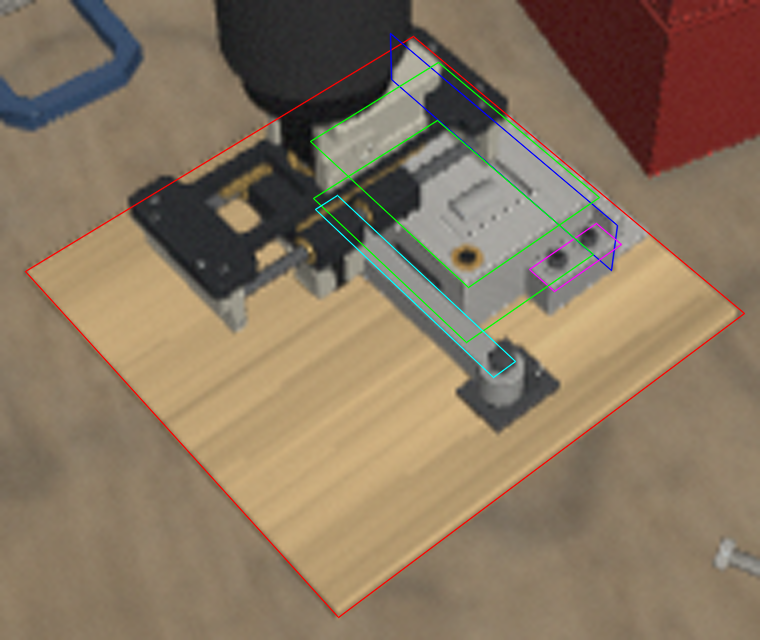

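Nearly shut. I'll push gently on until it meets the lug.

Request:
{"name": "move_arm", "arguments": {"jaw": [1, 1, 1, 1], "offset": [[-0.002, 0, 0], [-0.002, 0, 0], [-0.002, 0, 0], [0, 0, 0]], "roll": [0, 0, 0, 0]}}

```text
t: 20.42
eef_pos: [0.4918, -0.2371, 0.0254]
ee_rot: [-1.572, -0.008, -3.049]
force: [-12.0, -2.2, 9.3]
width: 0.0006
```

```bash
python3 -c "
from h import *
st()"
```

```text
t20.43 tcp jig mm [-130.5   75.7] z 25.4 F jig [-12.2  -1.    9.3] yaw rel -0.001 w 0.0006
```

Request:
{"name": "move_arm", "arguments": {"jaw": [1, 1, 1, 1, 1], "offset": [[0.025, 0, 0], [0.015, -0.05, 0], [0.01, -0.05, -0.01], [0, -0.05, -0.02], [0, -0.04, -0.015]], "roll": [0, 0, 0, 0, 0]}}

```text
t: 21.05
eef_pos: [0.4426, -0.1963, 0.2184]
ee_rot: [-1.57, 0.003, -3.048]
force: [0.0, -0.0, 0.4]
width: 0.0002
```

```bash
python3 -c "
from h import *
wsnap('pics/w20.png',(-48,68,.0),0)
s,f=wrist(); cv2.imwrite('pics/w20r.png',f['pixels']); cv2.imwrite('pics/w20z.png',cv2.resize(f['pixels'][0:260,130:330],None,fx=3,fy=2.3,interpolation=2))
print(np.round(f['position'],3))
for t in ['bar_tip','bar_pivot','face_left','face_right']: print(t,[(injig(d['position']).round(1),round(d['p'],2)) for d in arm.landmark_of(f,t)[:2]])
g=arm.grab_frame('scene'); 
for t in ['bar_tip','bar_pivot','face_left','face_right']: print(t,[(injig(d['position']).round(1),round(d['p'],2)) for d in arm.landmark_of(g,t)[:2]])
"
```

```text
t21.05 tcp jig mm [-175.6  120.9] z 218.4 F jig [ 0.  -0.1  0.4] yaw rel 0.0 w 0.0002
[-47.3  70.2] 0.91
[ 0.45  -0.27   0.378]
bar_tip [(array([-108.4,  112.7]), 0.89)]
bar_pivot [(array([-103.1,  -38.5]), 0.9)]
face_left []
face_right []
bar_tip [(array([-102.9,  107.2]), 0.92)]
bar_pivot [(array([-107.4,  -40.7]), 0.73), (array([5.1, 2.6]), 0.18)]
face_left []
face_right []
```

View pics/w20.png

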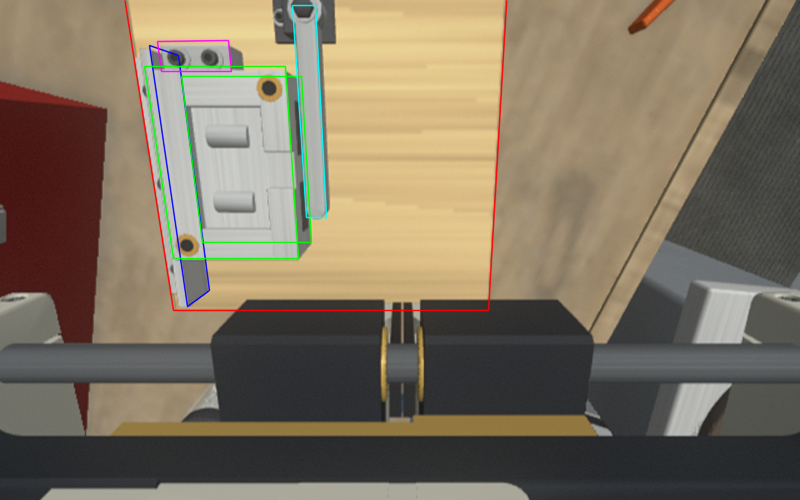

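View pics/w20z.png

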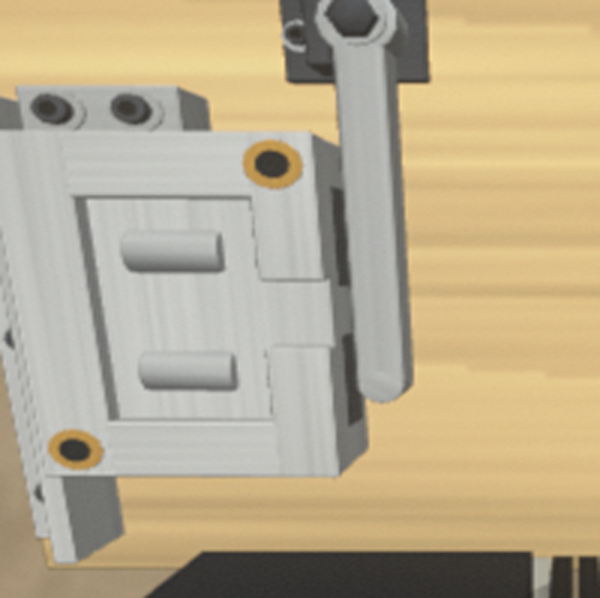

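```bash
python3 -c "
import cv2
im=cv2.imread('pics/w20r.png')[40:250,105:205]
im=cv2.convertScaleAbs(im,alpha=2.2,beta=-220)
im=cv2.resize(im,None,fx=6,fy=2.85,interpolation=2); cv2.imwrite('pics/z1.png',im)
from h import *
g=arm.grab_frame('scene'); a=cv2.convertScaleAbs(g['pixels'][148:235,295:395],alpha=1.5,beta=-60); cv2.imwrite('pics/z2.png',cv2.resize(a,None,fx=6.5,fy=6.5,interpolation=2))"
```

```text
(no output)
```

View pics/z1.png

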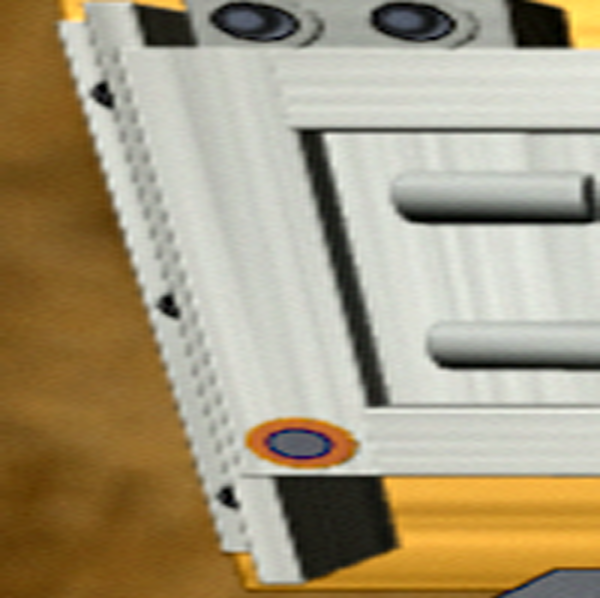

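View pics/z2.png

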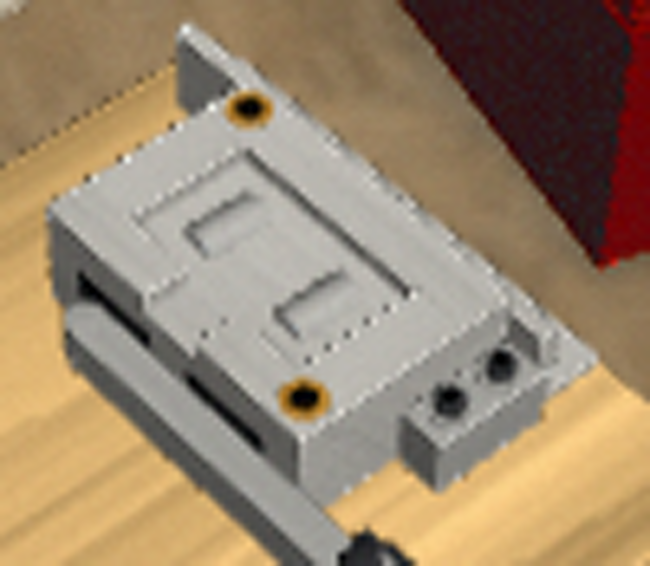

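```bash
python3 -c "
from h import *
s,f=wrist()
z=lambda P:(proj(f,place(JIG,np.array(P)/1e3))-[104.5,39.5])*[6,2.85]
print('block top +x edge',z([[0,136,62],[0,0,62]]).round(0).tolist())
print('shifted -3',z([[-3,136,62],[-3,0,62]]).round(0).tolist())
print('fence top',z([[0,180,52],[0,136,52],[0,5,52],[0,-15,52]]).round(0).tolist())
print('rear top',((proj(f,place(JIG,np.array([[-96,136,62],[-96,0,62]])/1e3)))).round(1).tolist())
print('bar',((proj(f,place(JIG,np.array([[-99.5,108,43],[-115.5,108,43],[-99.5,-20,43],[-115.5,-20,43]])/1e3)))).round(1).tolist())
"
python3 -c "
import cv2
im=cv2.imread('pics/w20r.png')
im2=cv2.convertScaleAbs(im,alpha=1.8,beta=-150)
cv2.imwrite('pics/z3.png',cv2.resize(im2[0:190,215:275],None,fx=8,fy=3.1,interpolation=2))
cv2.imwrite('pics/z4.png',cv2.resize(im2[40:75,110:170],None,fx=12,fy=12,interpolation=2))"
```

```text
block top +x edge [[181.0, 478.0], [36.0, 35.0]]
shifted -3 [[200.0, 478.0], [57.0, 35.0]]
fence top [[251.0, 590.0], [213.0, 470.0], [83.0, 58.0], [60.0, -13.0]]
rear top [[235.9, 207.2], [224.8, 51.8]]
bar [[242.2, 174.4], [258.5, 174.4], [232.9, 30.6], [251.1, 30.6]]
```

View pics/z3.png

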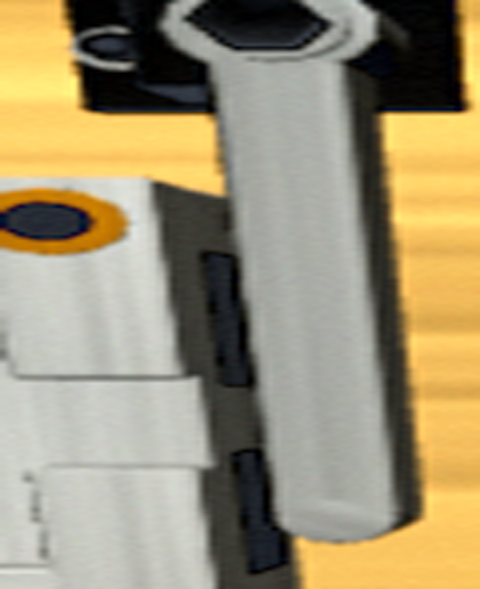

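View pics/z4.png

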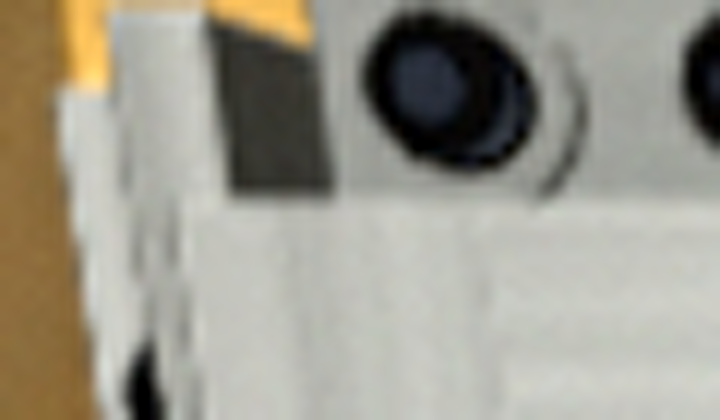

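The arm was still settling between those frames. I'll retake everything from one settled frame.

```bash
python3 -c "
from h import *
s,f=wrist(); print(s['qd'].round(3),injig(s['eef_pos']))
im=cv2.convertScaleAbs(f['pixels'],alpha=1.8,beta=-150)
x0,y0,x1,y1=90,20,280,260;k=3.2
def save(n,ov):
    a=cv2.resize(im[y0:y1,x0:x1],None,fx=k,fy=2.4,interpolation=2)
    if ov:
      for P,c in [([[0,180,52],[0,-15,52]],(255,0,0)),([[0,180,12],[0,180,52]],(255,0,0)),([[0,136,62],[0,0,62],[-96,0,62],[-96,136,62],[0,136,62]],(0,200,0)),([[-99.5,100,43],[-99.5,-30,43]],(0,0,255)),([[-115.5,100,43],[-115.5,-30,43]],(0,0,255)),([[-51,0,40],[0,0,40],[0,-20,40],[-51,-20,40],[-51,0,40]],(255,0,255)),([[35,200,12],[35,-85,12]],(0,0,255)),([[35,200,12],[-255,200,12]],(0,0,255))]:
        q=(proj(f,place(JIG,np.array(P)/1e3))-[x0-.5,y0-.5])*[k,2.4]
        cv2.polylines(a,[np.int32(q*16)],False,c,1,cv2.LINE_AA,4)
    cv2.imwrite(n,a)
save('pics/y0.png',0); save('pics/y1.png',1)"
```

```text
[ 0.001 -0.006  0.     0.    -0.002 -0.002] [-176.06020448  120.4623146 ]
```

View pics/y1.png

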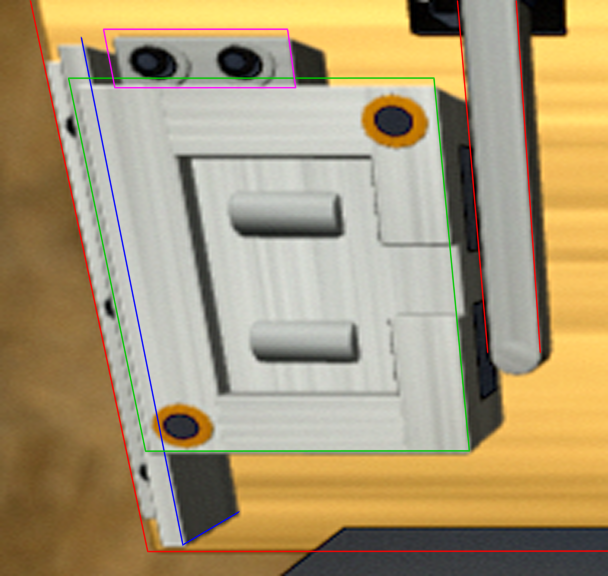

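View pics/y0.png

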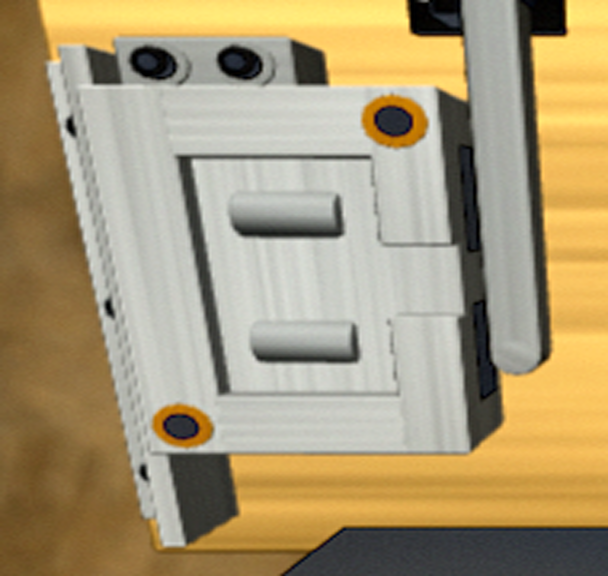

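```bash
python3 - <<'E'
from h import *
f=arm.grab_frame("scene")
for t in ["hex_bolt","carpenter_pencil","c_clamp","screw_jar"]:
    print(t,[(np.round(d["position"],4),round(d["p"],2)) for d in arm.landmark_of(f,t)][:1])
st(); arm.job_done()
E
```

```text
hex_bolt [(array([ 5.830e-01, -5.154e-01,  4.000e-04]), 0.68)]
carpenter_pencil [(array([ 0.4446, -0.554 ,  0.0031]), 0.59)]
c_clamp [(array([ 0.4288,  0.0479, -0.0019]), 0.64)]
screw_jar [(array([ 5.964e-01, -6.600e-03,  2.000e-04]), 0.62)]
t22.05 tcp jig mm [-175.9  120.6] z 215.8 F jig [-0.1 -0.1  0.1] yaw rel 0.0 w 0.0005
the job is handed in; nothing more can be done
```

The block is seated against the fence and the end stop, the bar is shut behind it, and I handed the job in at about 22 s. I pushed the block round by its corners with the closed fingertips, pressed it to the fence, pushed it along to the stop, and swung the bar round to its lug.

**Last checks:**
- **Fence:** no motion under 35 N. In the last settled wrist view both ends of the plain face look within about 1 mm of the fence.
- **End stop:** no motion under 50 N. The same view shows practically no gap at the right end.
- **Bar:** it met a hard stop at about 12 N. The view puts it within about 0.02 rad of shut.
- **Bystanders:** the bolt, pencil, clamp and jar were found within about 6 mm of their first positions, close to the network's accuracy.
- **Robot:** it was clear of everything, with the measured force near zero.

**What failed or disagreed:**
- **First pushes:** the first one slid the block more than it turned it.
- **Jam on the stop corner:** the next push briefly jammed the block against the corner of the stop, with about 85 N at the wrist. That is under the 120 N limit, and I backed off at once.
- **Pose of the jig:** my estimate of it is off by 2 to 3 mm near the stop. I judged the gaps by comparing the parts with each other, not by absolute position.
- **Bar contact:** the bar stopped with the fingers about 3.5 mm further forward than my finger size predicted. The fingers may be thicker higher up. The picture shows the bar and block in place.
- **Face points:** the networks did not find the two ends of the block's plain face in the final pictures, so I judged those from the pictures alone.

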